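Fill the spare gap in a tube-rack deck and hold its front plate shut

TASK

The rack deck has three gaps between its white tube racks: slide the turquoise spacer upright (grip fin up) down into the one gap that is wide enough for it until it stands on the gap's floor, and let go of it; do not force it into a gap that is too tight. Then push the sprung front plate, at its yellow pad, flush against the front of the racks, and finish while still holding it pressed there, because it springs open when let go. Leave the other things on the bench where they are.

Things in the scene. Friction and masses are not known exactly. Their poses are not given: they have to be found in the camera images.
- spacer_mid (a point): Turquoise plastic filler spacer, loose, 0.1 to 0.2 kg, standing upright on the bench at the start. Lower part 88 mm long (its x), 16 mm thick (its y), 40 mm high; on top, centred, a grip fin 40 mm long (x), 12 mm thick (y), 26 mm high. Total height 66 mm. This point is its centre, 33 mm above its underside; z up. Both ends are alike.
- lane_a: Lane block fixed on the deck: two white rack strips, 40 mm high, 96 mm long (x), with a 22 mm wide gap (wide enough for the 16 mm spacer) between them along x, open at top and front. Origin: centre of the gap's floor, 12 mm above the bench; axes as the deck's. In each strip a red-capped tube, 17 mm across, stands 30 mm above the strip, 38 mm behind (+x) the middle. The blocks' order changes.
- lane_b: Lane block fixed on the deck: two white rack strips, 40 mm high, 96 mm long (x), with a 13 mm wide gap (too tight for the spacer) between them along x, open at top and front. Origin: centre of the gap's floor, 12 mm above the bench; axes as the deck's. In each strip a red-capped tube, 17 mm across, stands 30 mm above the strip, 38 mm behind (+x) the middle. The blocks' order changes.
- lane_c: Lane block fixed on the deck: two white rack strips, 40 mm high, 96 mm long (x), with a 9 mm wide gap (too tight for the spacer) between them along x, open at top and front. Origin: centre of the gap's floor, 12 mm above the bench; axes as the deck's. In each strip a red-capped tube, 17 mm across, stands 30 mm above the strip, 38 mm behind (+x) the middle. The blocks' order changes.
- deck: Fixed deck (blue base, grey back wall) under the three lane blocks, which stand side by side 60 mm apart along its y. Origin: on the bench under the middle block; x points from front plate to back wall, z up. Base 12 mm high, x -100 to +60 mm, 230 mm wide. Back wall, 58 mm high, closes the gaps at x = +48 mm. Guide-rod posts 42 mm high at x -96 to -84, y 96 to 110 mm either side.
- front_plate (a joint): Travel of the sprung front plate along the deck's +x, in m: 0 = open (rest, 22 mm short of the racks), 0.022 = stop, flush with the front of the racks. Its spring pushes it back open with about 2.5 N at 0 and 8 N at 0.022. A spacer sticking out at the front is in its way.
- plate_pad (a point): Centre of the robot-side face of the yellow pad (50 mm wide, 28 mm high) on the upright aluminium front plate (218 mm wide, top 58 mm above the bench); moves with it, 38 mm above the bench. Push along the deck's +x to close. Open, it lies at deck x = -82 mm, flush at -60 mm. In front of the pad the 12 mm high base reaches 18 mm farther.
- reagent_bottle: Bystander: amber bottle with white cap, 56 mm across, 110 mm high, loose. Origin: centre of its underside.
- tube_stand: Bystander: small white tube stand, 100 x 50 mm, 65 mm high with red-capped tubes, loose. Origin: centre of its underside.
- tip_box: Bystander: blue box with clear lid, 120 x 85 mm, 65 mm high, loose. Origin: centre of its underside.
Not all that is in view belongs to the job. Of the things that look like the part that bears spacer_mid, the middle-sized one is meant.

How it is judged:
By the outcome, as a careful person would: the job done as asked, in the order asked, and still so for the second after the job is handed in, while the arm keeps its last pose, push and grip.
It also fails if it takes over 54 s, if anything falls off the work surface, if the arm or the gripper's body presses on something with over 40 N, if the wrist force passes 120 N, or if a joint passes its speed limit or range.

ROBOT

A 6-joint arm with a two-finger parallel gripper is mounted at the origin on the work surface. World frame = base frame: x ahead of the robot, y to its left, z up, the work surface at z = 0. Lengths are in m, angles in degrees, forces in N, time in s.
With the tool pointing down it reaches from about 0.4 to 0.825 m from the base axis. Payload 7 kg.
Tool frame: the origin (TCP) lies midway between the tips of the shut fingers; the grasp point (between the pads) lies 19 mm behind it (ctrl.grasp_offset is the distance from the TCP to the grasp point, in m); z points along the fingers, x is the direction in which the jaws open and shut, and the axes are right-handed (so a half turn about z gives the same grasp; the last joint's range is limited). The gripper opens to 88 mm and grips with 3 to 60 N. Pads are 19 mm wide; open, the fingers measure 130 mm over their backs; the gripper's body (78 mm by 193 mm) begins 47 mm behind the grasp point.
Start: joints at [89.502, 20.546, 0.682, 0, -70.136, -16.507], TCP at [0.197, 0.645, 0.227] pointing down, gripper open.
Joint ranges: [-176.03, 176.03], [-82.01, 121.73], [-58.28, 71.71], [-173.87, 95.51], [-174.79, -0.11], [-173.66, 173.66]. Speed limits (degrees/s): [136.94, 136.94, 172.46, 180, 180, 180].

INTERFACE

Orientations are given as [roll, pitch, yaw] about the fixed x, y, z axes, in that order (R = Rz(yaw) Ry(pitch) Rx(roll)).
In Python, from plant import sensors, snapshot, order, ctrl gives the robot as it stands.
- The arm moves only by the tool send_rows, never from a script. Its argument "commands" is a list of rows, each a list of 3 entries, a list of its own where there are three numbers: the closure, from 0 (fully open) to 1 (shut), then the shift along the world's x, y, z in units of 0.25 m (1.0 is 0.25 m), then the turn, a rotation vector about the world's x, y, z in units of 360 degrees (1.0 is 360 degrees). In form: [[hand, [x, y, z], [ax, ay, az]], ...]. A call has 1 to 12 rows; each row shifts and turns the pose as measured when the row begins; what a row does not reach is not made up. A row lasts 1/10 s, in which the tool goes at most 50 mm and 8.59 degrees, less where a joint would pass 70% of its speed; a pose out of reach is approached as far as the arm can. A call with a number of a shift or a turn outside -1 to 1 is refused whole. A call with a gripper value outside its range is refused whole. The fingers move at their own pace and stop on an object; the grip force is fixed at half the most. Time passes only in rows, so rows that do not move let the fingers close. It gives the time, the measured TCP pose, the force and the opening at its end, in the units of the state.
- sensors.get_obs(): the state, without advancing time (a new reading comes with each control period).
- snapshot(name): name is "scene" or "top" or "wrist"; returns a dict with "color" (400x640x3 uint8, blue, green, red), "z_map" (400x640 float32, m along the optical axis (not along the pixel's ray), 0 where there is no reading), "mtx" (3x3 intrinsics, pixels), "k1" (the pictures are not rectified: a ray, as slopes to the right and down, at radius r is drawn at 1 + k1 r^2 times it, then the intrinsics apply), "xyz" and "attitude" of the camera in the world. Camera axes: x right, y down, z forward; pixel columns grow to the right and rows downward; lengths in m; the calibration is good to about 2 mm. A picture is of the moment at which its call begins.
- order.close_job(): hands the job in, once; it reports no verdict.
The state is a dict: "clock": time; "joint_pos": joint angles; "qvel": joint speeds; "tau": joint torques, N m; "tool_pos": TCP position; "orientation": TCP orientation; "force": force on the tool from outside, world axes, zero at the start; "moment": the same for the moment, N m; "opening": finger opening in m.
Only numpy, scipy, OpenCV 4.12 (cv2) and the standard library are available. Lean on these libraries where they do the work, as an engineer would, in place of code of your own. Each camera call takes 0.05 s, during which the arm holds its last target.

## Working session

There is one attempt and no reset: what is moved stays moved. The work goes in short steps, Python scripts to look and compute and a tool call to move; the robot and the scene stay as the last step left them, time stands still between calls to the robot, and variables do not carry over. Pictures are saved under pics/ and viewed, and the job is handed in when it is done.

Besides the shell and the picture viewer there is one more tool, called after "Request:" in YAML: its name, and indented under it one key for each argument. send_rows: Moves the arm, as the interface text tells. Its arguments: {"type":"object","properties":{"commands":{"type":"array","items":{"type":"array"}}},"required":["commands"]}

```bash
mkdir -p pics; ls
python3 - <<'E'
from plant import sensors, snapshot, order, ctrl
import cv2, numpy as np
o=sensors.get_obs(); print(o); print(ctrl.grasp_offset)
for n in ["scene","top","wrist"]:
    s=snapshot(n); cv2.imwrite(f"pics/{n}0.png",s["color"]); np.savez(f"pics/{n}0.npz",**s)
    print(n,s["mtx"].tolist(),s["k1"],s["xyz"],s["attitude"])
E
```

```text
pics
{'clock': 0.0, 'joint_pos': array([ 8.95005322e+01,  2.05910163e+01,  6.34887262e-01, -2.08431800e-02,
       -7.01344932e+01, -1.65076264e+01]), 'qvel': array([-0.08339563, -0.04909891,  0.08114421,  0.03402122, -0.06113958,
        0.09029033]), 'tau': array([-1.34668764e-03, -5.82711196e+01,  2.93064219e+01,  6.99761957e+00,
        7.26358965e-03, -1.56433121e-04]), 'tool_pos': array([0.19730099, 0.64502527, 0.22563359]), 'orientation': array([-1.79993034e+02, -9.24549288e-02, -1.07014198e+02]), 'force': array([-0.36324134,  0.08894628, -0.16596553]), 'moment': array([0.02277737, 0.02832954, 0.01209959]), 'opening': 0.08733548205006715}
0.0188
scene [[502.0228009044494, 0.0, 326.85646465909286], [0.0, 502.0228009044494, 204.2147981375154], [0.0, 0.0, 1.0]] -0.0077543184509333545 [ 1.25369327 -0.37650263  0.93237797] [-138.07724167    0.84992703   61.79127386]
top [[405.83586771182013, 0.0, 325.3726369610893], [0.0, 405.83586771182013, 196.58775585487072], [0.0, 0.0, 1.0]] -0.0619535174565979 [ 0.45338217 -0.0229741   1.12337037] [-173.13849942    0.91507481  -90.07661675]
wrist [[298.37101855073905, 0.0, 325.00170757962894], [0.0, 298.37101855073905, 204.76236593217746], [0.0, 0.0, 1.0]] -0.05490570317944686 [0.272593   0.62253025 0.38396011] [ 1.63078465e+02 -9.73575987e-02 -1.07067982e+02]
```

View pics/scene0.png

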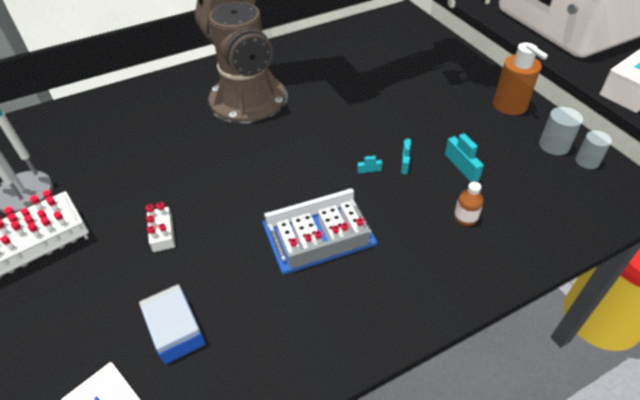

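View pics/top0.png

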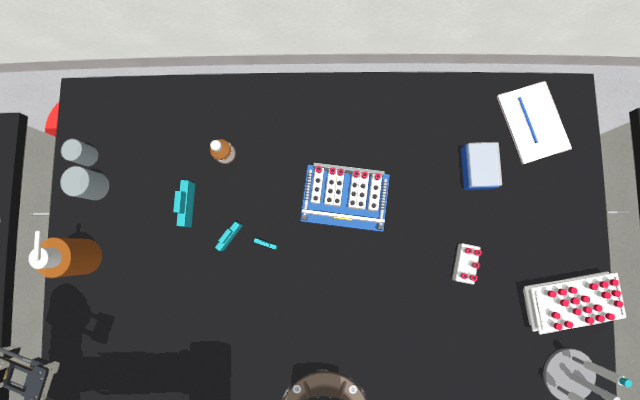

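View pics/wrist0.png

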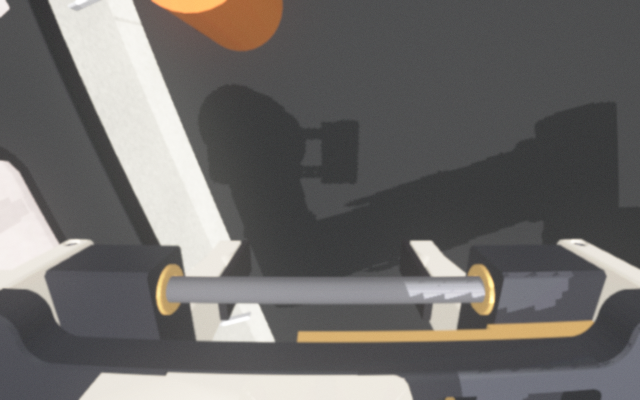

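Candidates for the spacer in the top view are the turquoise parts at (184,203) large, (228,236) medium and (265,243) small. I'll measure each one.

```bash
cat > h.py <<'E'
import numpy as np, cv2
from scipy.spatial.transform import Rotation as R
def K(s):
    return np.asarray(s["mtx"]),np.array([float(s["k1"]),0,0,0,0])
def rot(s): return R.from_euler("xyz",np.asarray(s["attitude"]),degrees=True).as_matrix()
def rays(s,px):
    k,d=K(s); u=cv2.undistortPoints(np.asarray(px,float).reshape(-1,1,2),k,d).reshape(-1,2)
    return np.c_[u,np.ones(len(u))]@rot(s).T
def plane(s,px,z):
    r=rays(s,px); c=np.asarray(s["xyz"]); return c+r*((z-c[2])/r[:,2])[:,None]
def cloud(s,mask):
    v,u=np.nonzero(mask&(s["z_map"]>0)); r=rays(s,np.c_[u,v]); return np.asarray(s["xyz"])+r*s["z_map"][v,u][:,None],np.c_[u,v]
def proj(s,p):
    k,d=K(s); M=rot(s).T; t=-M@np.asarray(s["xyz"]); return cv2.projectPoints(np.asarray(p,float).reshape(-1,1,3),cv2.Rodrigues(M)[0],t,k,d)[0].reshape(-1,2)
def turq(c):
    h=cv2.cvtColor(c,cv2.COLOR_BGR2HSV); return (cv2.inRange(h,(80,90,50),(100,255,255))>0)
def rect(p):
    (c,wh,a)=cv2.minAreaRect((p[:,:2]*1000).astype(np.float32)); return np.round(c,1),np.round(wh,1),round(a,1)
E
python3 - <<'E'
from h import *
for n in ["top","scene"]:
    s=dict(np.load(f"pics/{n}0.npz"))
    N,L,st,ce=cv2.connectedComponentsWithStats(turq(s["color"]).astype(np.uint8))
    for i in range(1,N):
        if st[i,4]<30: continue
        p,_=cloud(s,L==i); zt=np.percentile(p[:,2],98)
        top=p[p[:,2]>zt-.008]
        print(n,ce[i].round(),st[i,4],"ztop",zt.round(4),"zmin",p[:,2].min().round(3),"rect",rect(p),"fin",rect(top))
s=dict(np.load("pics/top0.npz"))
a=s["color"][150:270,150:300]; b=s["color"][150:240,290:400]
cv2.imwrite("pics/c1.png",cv2.resize(a,None,fx=5,fy=5,interpolation=cv2.INTER_CUBIC))
cv2.imwrite("pics/c2.png",cv2.resize(b,None,fx=6.5,fy=6.5,interpolation=cv2.INTER_CUBIC))
E
```

```text
top [184. 203.] 826 ztop 0.0951 zmin -0.007 rect (array([570.8, 395.4]), array([ 61. , 131.1]), 86.9) fin (array([566. , 378.3]), array([18.7, 55.7]), 86.8)
top [228. 236.] 349 ztop 0.0682 zmin -0.003 rect (array([479.9, 266.7]), array([32.1, 96.1]), 53.1) fin (array([478.6, 259.2]), array([11.9, 39.1]), 52.8)
top [265. 243.] 130 ztop 0.0497 zmin -0.004 rect (array([458.9, 161.3]), array([68.4, 14.7]), 70.8) fin (array([458.8, 158.3]), array([27.8,  8.5]), 69.6)
top [625. 382.] 79 ztop 0.2441 zmin -0.173 rect (array([  80.9, -805.2]), array([338.4,  14.4]), 63.7) fin (array([ 151.6, -661.8]), array([16.1, 14.4]), 62.2)
scene [464. 156.] 1257 ztop 0.0952 zmin -0.005 rect (array([540.1, 421.8]), array([111.5, 188.2]), 84.8) fin (array([566.3, 379.5]), array([19.1, 58.4]), 85.6)
scene [406. 156.] 334 ztop 0.069 zmin -0.005 rect (array([456.9, 279.1]), array([ 25.4, 152.7]), 52.9) fin (array([477.8, 260.7]), array([10.8, 45.1]), 55.5)
scene [369. 165.] 402 ztop 0.049 zmin -0.004 rect (array([437.5, 174. ]), array([69.6, 78.8]), 57.7) fin (array([458.2, 159.3]), array([27.6, 12.9]), 73.0)
```

View pics/c1.png

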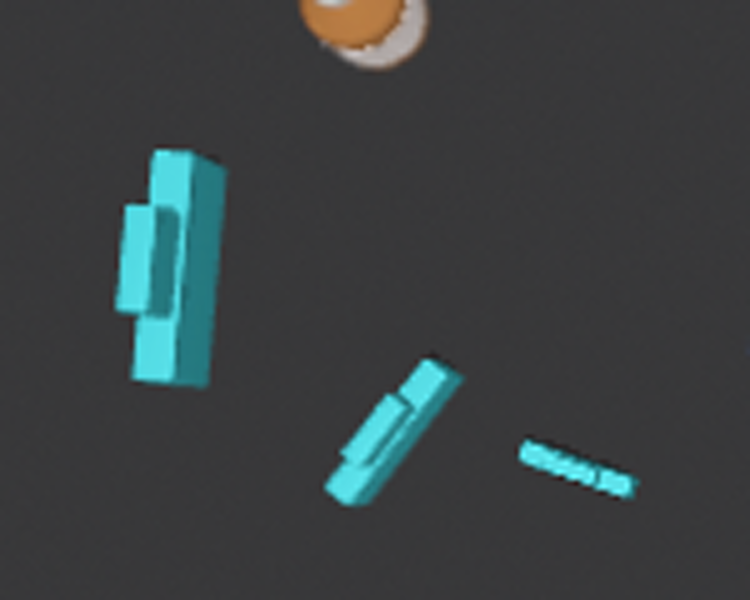

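View pics/c2.png

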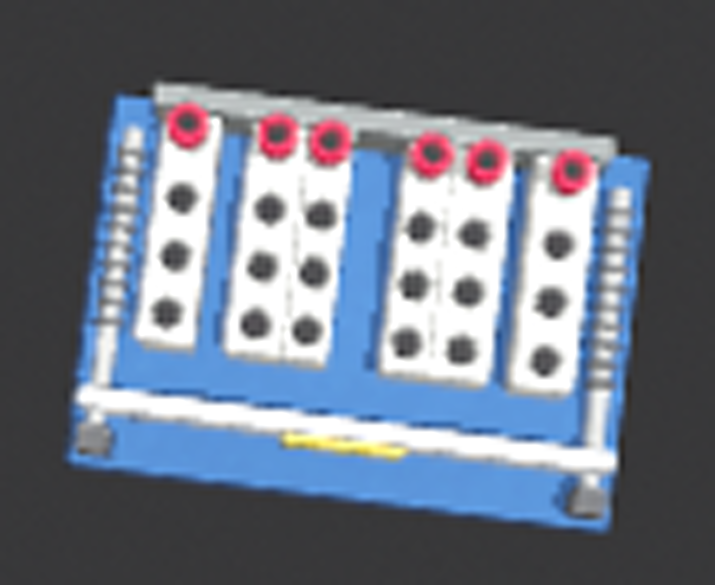

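The middle-sized part is at (228,236). It measures 66–68 mm high, with a 39×12 mm fin, which matches the description. The others are 95 mm and 49 mm high. Next I'll measure the deck.

Run:
```python
from h import *
for n in ["top","scene"]:
    s=dict(np.load(f"pics/{n}0.npz")); c=s["color"]; h=cv2.cvtColor(c,cv2.COLOR_BGR2HSV)
    red=(cv2.inRange(h,(165,110,100),(179,255,255))|cv2.inRange(h,(0,110,100),(5,255,255)))
    box=np.zeros_like(red); 
    if n=="top": box[150:240,295:395]=1
    else: box[190:275,255:380]=1
    p,uv=cloud(s,(red>0)&(box>0)); sel=p[:,2]>.07
    print(n,len(p),p[sel,2].max())
    # cluster along y
    q=p[sel]; 
    _,Lb,cen=cv2.kmeans(q[:,:2].astype(np.float32)*1000,6,None,(3,50,.01),10,cv2.KMEANS_PP_CENTERS)
    cen=cen[np.argsort(-cen[:,1])]; print(cen.round(1).tolist(), np.linalg.norm(np.diff(cen,axis=0),axis=1).round(1))
    v=np.polyfit(cen[:,1],cen[:,0],1); print("deck yaw", -np.degrees(np.arctan(v[0])))
    white=(h[...,1]<40)&(h[...,2]>170)&(box>0)
    p,_=cloud(s,white); w=p[(abs(p[:,2]-.052)<.006)]
    print("white z",np.median(p[:,2]), rect(w))
    ye=cv2.inRange(h,(20,100,120),(35,255,255))>0
    p,_=cloud(s,ye&(box>0)); print("yellow",len(p),p.mean(0).round(4) if len(p) else '')
    np.save(f"pics/w_{n}.npy",w)
# histogram of white top points across deck y (top view)
w=np.load("pics/w_top.npy")
```

```text
top 164 0.08685808621934688
[[652.0, 11.300000190734863], [647.0, -24.799999237060547], [644.0999755859375, -46.0], [639.0999755859375, -86.0], [636.4000244140625, -107.9000015258789], [631.7999877929688, -142.0]] [36.5 21.4 40.3 22.1 34.4]
deck yaw -7.436650798182185
white z 0.052542395532971575 (array([594.8, -59.6]), array([215.5, 135.5]), 82.6)
yellow 26 [ 0.5249 -0.0488  0.0475]
scene 274 0.0876686098060071
[[654.0999755859375, 12.399999618530273], [650.0999755859375, -24.100000381469727], [646.5999755859375, -44.70000076293945], [641.5999755859375, -85.5], [638.2999877929688, -107.80000305175781], [634.5, -141.10000610351562]] [36.7 20.9 41.1 22.6 33.5]
deck yaw -7.398892170104253
white z 0.05259144282520156 (array([590.9, -58.3]), array([216.1, 134.8]), 83.0)Traceback (most recent call last):
  File "<stdin>", line 19, in <module>
  File "h.py", line 12, in cloud
    v,u=np.nonzero(mask&(s["z_map"]>0)); r=rays(s,np.c_[u,v]); return np.asarray(s["xyz"])+r*s["z_map"][v,u][:,None],np.c_[u,v]
                                           ~~~~^^^^^^^^^^^^^^
  File "h.py", line 7, in rays
    k,d=K(s); u=cv2.undistortPoints(np.asarray(px,float).reshape(-1,1,2),k,d).reshape(-1,2)
                ~~~~~~~~~~~~~~~~~~~^^^^^^^^^^^^^^^^^^^^^^^^^^^^^^^^^^^^^^^^^^
cv2.error: OpenCV(4.12.0) /io/opencv/modules/calib3d/src/undistort.dispatch.cpp:347: error: (-215:Assertion failed) CV_IS_MAT(_src) && CV_IS_MAT(_dst) && (_src->rows == 1 || _src->cols == 1) && (_dst->rows == 1 || _dst->cols == 1) && _src->cols + _src->rows - 1 == _dst->rows + _dst->cols - 1 && (CV_MAT_TYPE(_src->type) == CV_32FC2 || CV_MAT_TYPE(_src->type) == CV_64FC2) && (CV_MAT_TYPE(_dst->type) == CV_32FC2 || CV_MAT_TYPE(_dst->type) == CV_64FC2) in function 'cvUndistortPointsInternal'
```

Request:
send_rows:
  commands:
    - [0.4,[0.16,-0.2,0],[0,0,-0.015]]
    - [0.4,[0.16,-0.2,0],[0,0,-0.015]]
    - [0.4,[0.16,-0.2,0],[0,0,-0.015]]
    - [0.4,[0.16,-0.2,0],[0,0,-0.01]]
    - [0.4,[0.1,-0.2,0],[0,0,0]]
    - [0.4,[0.1,-0.2,0],[0,0,0]]

```text
clock: 0.75
tool_pos: [0.367, 0.3973, 0.2225]
orientation: [-179.9, -0.3, -127.2]
force: [-0.2, 0.2, 0.7]
opening: 0.0535
```

The tube spacings inside each block are 36.5, 40.3 and 34.4 mm. That makes the blocks, from +y to −y, lane_b (13 mm), lane_a (22 mm, expected 41) and lane_c (9 mm). The middle lane is the target. Now I'll move above the spacer.

Request:
send_rows:
  commands:
    - [0.5,[0.14,-0.18,0],[0,0,0]]
    - [0.5,[0.14,-0.18,0],[0,0,0]]
    - [0.5,[0.12,-0.15,-0.04],[0,0,0]]
    - [0.5,[0.03,-0.04,-0.04],[0,0,0]]

```text
clock: 1.15
tool_pos: [0.4668, 0.2659, 0.204]
orientation: [-179.9, -0.1, -127.3]
force: [0.2, -0.0, 0.4]
opening: 0.044
```

Run:
```python
from h import *
from plant import snapshot, sensors
s=snapshot("wrist"); np.savez("pics/wrist1.npz",**s); o=sensors.get_obs(); print(o["tool_pos"],o["orientation"],o["opening"],o["clock"])
cv2.imwrite("pics/wrist1.png",s["color"])
N,L,st,ce=cv2.connectedComponentsWithStats(turq(s["color"]).astype(np.uint8))
for i in range(1,N):
    if st[i,4]<200: continue
    p,_=cloud(s,L==i); zt=np.percentile(p[:,2],98)
    top=p[p[:,2]>zt-.006]
    print(ce[i].round(),st[i,4],"ztop",zt.round(4),"rect",rect(p),"fin",rect(top))
```

```text
[0.46619981 0.26542263 0.2022553 ] [-179.92474594   -0.27374394 -127.32328834] 0.04374212405733212 1.2
[476.   5.] 258 ztop 0.0137 rect (array([521.7,  23.8]), array([33.6, 15.5]), 55.8) fin (array([521.7,  23.8]), array([33.6, 15.5]), 55.8)
[404. 135.] 833 ztop 0.0478 rect (array([453.1, 157. ]), array([74.5, 21.5]), 70.6) fin (array([457. , 161.5]), array([28.7,  8.7]), 70.8)
[185. 179.] 6104 ztop 0.0939 rect (array([572.5, 407.8]), array([ 82.8, 149.1]), 86.5) fin (array([565.6, 380.4]), array([18.4, 56.4]), 87.5)
[323. 175.] 1401 ztop 0.0671 rect (array([472.9, 264.7]), array([ 21.1, 104.3]), 52.9) fin (array([477.9, 260.5]), array([11.3, 39.3]), 52.8)
```

View pics/wrist1.png

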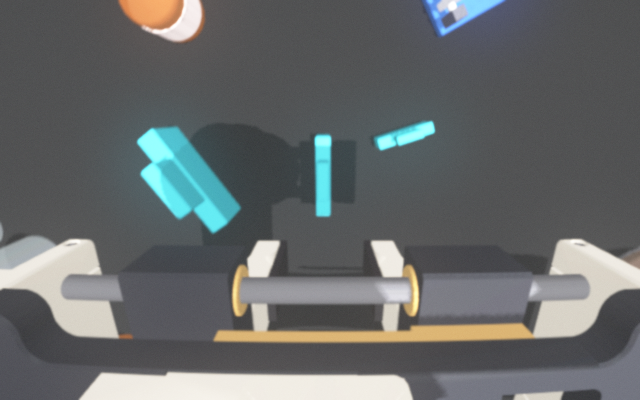

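The wrist view shows the medium spacer at (323,175), between the open fingers and aligned with them. All three views agree on its fin centre to about 1 mm. Descending.

Request:
send_rows:
  commands:
    - [0.5,[0.048,-0.02,-0.1],[0,0,0]]
    - [0.5,[0,0,-0.16],[0,0,0]]
    - [0.5,[0,0,-0.16],[0,0,0]]
    - [0.5,[0,0,-0.12],[0,0,0]]
    - [0.5,[0,0,0],[0,0,0]]

```text
clock: 1.7
tool_pos: [0.4787, 0.2601, 0.0637]
orientation: [-179.9, -0.1, -127.5]
force: [-0.0, -0.9, 0.0]
opening: 0.0437
```

Request:
send_rows:
  commands:
    - [0.5,[0,0,-0.06],[0,0,0]]
    - [0.5,[0,0,-0.01],[0,0,0]]
    - [0.5,[0,0,0],[0,0,0]]

```text
clock: 2.0
tool_pos: [0.4794, 0.2623, 0.0485]
orientation: [-179.8, -0.1, -127.4]
force: [0.2, -0.7, -0.3]
opening: 0.0439
```

Request:
send_rows:
  commands:
    - [0.5,[0,-0.004,-0.02],[0,0,0]]
    - [0.5,[0,0,0],[0,0,0]]

```text
clock: 2.2
tool_pos: [0.4804, 0.2628, 0.0458]
orientation: [-179.8, 0.2, -127.3]
force: [0.3, -0.9, 0.6]
opening: 0.0437
```

Run:
```python
from plant import sensors
for i in range(3):
    o=sensors.get_obs(); print(o["tool_pos"],o["orientation"],o["force"])
```

```text
[0.48035239 0.2627588  0.04578446] [-1.79817636e+02  1.65828188e-01 -1.27310413e+02] [ 0.34932555 -0.91788678  0.57101304]
[0.48035239 0.2627588  0.04578446] [-1.79817636e+02  1.65828188e-01 -1.27310413e+02] [ 0.34932555 -0.91788678  0.57101304]
[0.48035239 0.2627588  0.04578446] [-1.79817636e+02  1.65828188e-01 -1.27310413e+02] [ 0.34932555 -0.91788678  0.57101304]
```

Request:
send_rows:
  commands:
    - [0.5,[-0.008,-0.01,-0.012],[0,0,0]]
    - [0.5,[0,0,0],[0,0,0]]

```text
clock: 2.4
tool_pos: [0.4787, 0.2607, 0.044]
orientation: [-179.8, 0.3, -127.3]
force: [0.4, -0.2, -0.2]
opening: 0.0441
```

Now close on the fin.

Request:
send_rows:
  commands:
    - [0.7,[0,0,0],[0,0,0]]
    - [1,[0,0,0],[0,0,0]]
    - [1,[0,0,0],[0,0,0]]
    - [1,[0,0,0],[0,0,0]]
    - [1,[0,0,0],[0,0,0]]
    - [1,[0,0,0],[0,0,0]]

```text
clock: 3.0
tool_pos: [0.479, 0.2607, 0.0446]
orientation: [-179.8, 0.4, -127.3]
force: [0.9, 0.4, 0.5]
opening: 0.0118
```

Request:
send_rows:
  commands:
    - [1,[0,0,0.1],[0,0,0]]
    - [1,[0,0,0.16],[0,0,0]]
    - [1,[0,0,0.16],[0,0,0]]
    - [1,[0.03,-0.16,0.08],[0,0,0.014]]
    - [1,[0.03,-0.16,0],[0,0,0.014]]
    - [1,[0.03,-0.16,0],[0,0,0.014]]
    - [1,[0.03,-0.16,0],[0,0,0.014]]
    - [1,[0.03,-0.16,0],[0,0,0.014]]
    - [1,[0.03,-0.16,0],[0,0,0.014]]
    - [1,[0.03,-0.16,0],[0,0,0]]
    - [1,[0,0,0],[0,0,0]]

```text
clock: 4.1
tool_pos: [0.5291, -0.0299, 0.1724]
orientation: [-179.7, 0.1, -95.6]
force: [-0.4, 0.8, -2.3]
opening: 0.012
```

Run:
```python
from h import *
from plant import snapshot, sensors
s=snapshot("wrist"); np.savez("pics/wrist2.npz",**s); o=sensors.get_obs(); print(o["tool_pos"],o["orientation"],o["opening"],o["clock"],o["force"])
cv2.imwrite("pics/wrist2.png",s["color"])
```

```text
[ 0.52890686 -0.02853248  0.17230308] [-1.79718292e+02  1.41227801e-01 -9.55620625e+01] 0.011560812777382365 4.15 [-0.76030894  0.49773211 -1.06992413]
```

View pics/wrist2.png

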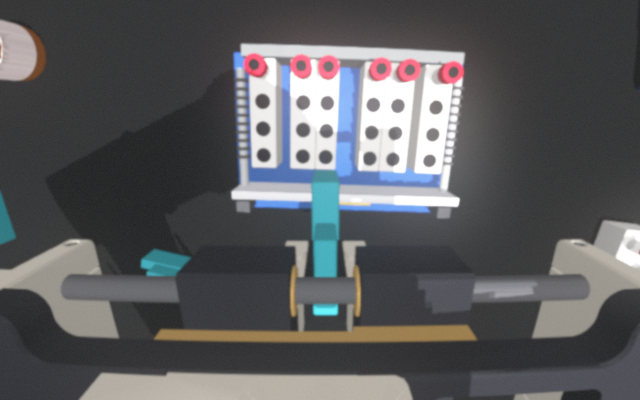

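The wrist view shows the held spacer at (325,230) and the wide gap at about (348,115). I'll measure both in this one view, so calibration offsets cancel.

```bash
cat > meas.py <<'E'
from h import *
def deck(s,verbose=True):
    c=s["color"]; h=cv2.cvtColor(c,cv2.COLOR_BGR2HSV)
    red=(cv2.inRange(h,(165,110,100),(179,255,255))|cv2.inRange(h,(0,110,100),(5,255,255)))>0
    p,_=cloud(s,red); q=p[(p[:,2]>.07)&(p[:,2]<.1)&(p[:,0]>.55)&(p[:,0]<.72)&(abs(p[:,1]+.06)<.13)]
    cv2.setRNGSeed(1)
    _,Lb,cen=cv2.kmeans(q[:,:2].astype(np.float32)*1000,6,None,(3,50,.01),10,cv2.KMEANS_PP_CENTERS)
    cen=cen[np.argsort(-cen[:,1])]
    yaw=-np.arctan(np.polyfit(cen[:,1],cen[:,0],1)[0])
    white=(h[...,1]<45)&(h[...,2]>130)
    # blue floor/white edges: cast white pixels on z=.052, rows of the deck
    v,u=np.nonzero(white); P=plane(s,np.c_[u,v],.052)
    ok=(abs(P[:,0]-.60)<.14)&(abs(P[:,1]+.06)<.13); P=P[ok]
    z=cloud(s,white)
    # depth filter
    zc=s["z_map"][v[ok],u[ok]]; r=rays(s,np.c_[u[ok],v[ok]]); zz=(np.asarray(s["xyz"])+r*zc[:,None])[:,2]
    P=P[abs(zz-.052)<.005]
    ex=np.array([np.cos(yaw),np.sin(yaw)]); ey=np.array([-ex[1],ex[0]])
    o=cen.mean(0)/1000-ex*.038
    d=P[:,:2]-o; X,Y=d@ex*1000,d@ey*1000
    if verbose:
        print("caps",cen.round(1).tolist(),np.linalg.norm(np.diff(cen,axis=0),axis=1).round(1),"yaw",np.degrees(yaw),"o",o.round(4))
    return o,yaw,ex,ey,X,Y
E
python3 - <<'E'
from meas import *
from scipy.spatial.transform import Rotation as R
s=dict(np.load("pics/wrist2.npz"))
o,yaw,ex,ey,X,Y=deck(s)
for a in range(-40,30,8):
    m=(X>a)&(X<a+8); y=np.sort(Y[m&(abs(Y)<25)]); 
    neg=y[y<0]; pos=y[y>0]
    if len(neg) and len(pos): print(a,"gap edges",neg.max().round(1),pos.min().round(1),"mid",((neg.max()+pos.min())/2).round(2))
print("X range",np.percentile(X,[1,99]))
# held spacer
p,uv=cloud(s,turq(s["color"])); print(len(p))
m=(p[:,2]>.1)
q=p[m]; print("z pct",np.percentile(q[:,2],[1,10,50,90,99]).round(4))
for lo,hi in [(.155,.176),(.176,.21)]:
    t=q[(q[:,2]>lo)&(q[:,2]<hi)]
    if len(t)>20: print(lo,len(t),rect(t))
E
```

```text
caps [[650.4000244140625, 13.100000381469727], [645.9000244140625, -22.100000381469727], [643.0999755859375, -43.0], [638.0999755859375, -82.69999694824219], [635.0999755859375, -105.0], [630.7999877929688, -138.1999969482422]] [35.5 21.1 40.  22.5 33.5] yaw -7.378706518861414 o [ 0.6029 -0.0581]
-40 gap edges -10.6 11.0 mid 0.2
-32 gap edges -10.8 11.1 mid 0.15
-24 gap edges -10.6 11.4 mid 0.39
-16 gap edges -10.8 10.9 mid 0.06
-8 gap edges -10.7 11.2 mid 0.24
0 gap edges -10.7 10.8 mid 0.04
8 gap edges -11.1 10.9 mid -0.08
16 gap edges -10.8 11.2 mid 0.19
24 gap edges -11.1 10.7 mid -0.17
X range [-70.64574132  54.01374956]
4646
z pct [0.1386 0.1667 0.1689 0.1943 0.2514]
0.155 1556 (array([528.3, -29.8]), array([15.7, 87.5]), 85.0)
0.176 1279 (array([528.2, -29.3]), array([14. , 40.4]), 84.6)
```

Request:
send_rows:
  commands:
    - [1,[0.08,-0.03,0],[0,0,-0.0067]]
    - [1,[0.1,-0.04,-0.03],[0,0,0]]
    - [1,[0.1,-0.04,-0.05],[0,0,0]]
    - [1,[0.02,-0.005,-0.05],[0,0,0]]
    - [1,[0,0,0],[0,0,0]]
    - [1,[0,0,0],[0,0,0]]

```text
clock: 4.75
tool_pos: [0.6045, -0.055, 0.1376]
orientation: [-179.9, 0.2, -98.1]
force: [-0.3, -0.3, -1.9]
opening: 0.0119
```

```bash
cat > look.py <<'E'
from meas import *
from plant import snapshot, sensors
import sys
n=sys.argv[1]
st=sensors.get_obs(); T=st["tool_pos"]; print(T,st["orientation"],st["opening"],st["clock"],st["force"])
for cam in sys.argv[2:]:
    s=snapshot(cam); np.savez(f"pics/{cam}{n}.npz",**s); cv2.imwrite(f"pics/{cam}{n}.png",s["color"])
    try:
        o,yaw,ex,ey,X,Y=deck(s)
    except Exception as e: print(cam,"deck fail",e); continue
    for a in range(-48,40,8):
        m=(X>a)&(X<a+8); y=Y[m&(abs(Y)<25)]; neg=y[y<0]; pos=y[y>0]
        if len(neg) and len(pos): print(a,"gap",neg.max().round(1),pos.min().round(1))
    print("strip front X",[np.percentile(X[(X>-58)&(abs(Y-y0)<6)],1).round(1) for y0 in (-45,-20,20,45) if ((X>-58)&(abs(Y-y0)<6)).sum()>5])
    p,uv=cloud(s,turq(s["color"])); d=p[:,:2]-T[:2]; p=p[(np.hypot(*d.T)<.07)&(p[:,2]>.04)]
    print(cam,"spacer n",len(p),"z",np.percentile(p[:,2],[5,50,95]).round(4) if len(p) else '')
    for lo,hi in [(-.014,.005),(.006,.05)]:
        t=p[(p[:,2]>T[2]+lo)&(p[:,2]<T[2]+hi)]
        if len(t)>20:
            c,wh,a=rect(t); d=c/1000-o; print(lo,len(t),c,wh,a,"deck xy mm",(d@ex*1000).round(1),(d@ey*1000).round(1))
E
python3 look.py 3 wrist top
```

```text
[ 0.60452154 -0.05498087  0.13755819] [-179.85170856    0.19274169  -98.06573169] 0.011929972028511655 4.75 [-0.29478868 -0.29383448 -1.86905943]
caps [[652.0999755859375, 12.199999809265137], [647.7000122070312, -23.200000762939453], [644.9000244140625, -44.0], [640.5, -83.0], [637.2000122070312, -105.0999984741211], [632.7999877929688, -138.10000610351562]] [35.6 21.  39.3 22.3 33.4] yaw -7.257405922133 o [ 0.6048 -0.0587]
-32 gap -10.4 17.0
-24 gap -10.3 16.8
-16 gap -11.2 17.4
-8 gap -11.2 16.3
0 gap -11.2 16.2
8 gap -11.1 16.7
16 gap -11.1 15.6
32 gap -11.1 10.2
strip front X [np.float64(-34.3), np.float64(-29.1), np.float64(-28.5), np.float64(-33.1)]
wrist spacer n 2921 z [0.1195 0.1338 0.1597]
-0.014 1515 [603.6 -54.6] [15.5 87.8] 82.4 deck xy mm -1.8 4.0
0.006 1202 [603.7 -54.2] [12.4 40.5] 82.4 deck xy mm -1.7 4.4
caps [[633.5, -135.60000610351562], [629.0, -136.60000610351562], [633.5999755859375, -138.1999969482422], [626.5, -138.60000610351562], [638.0999755859375, -139.8000030517578], [627.0999755859375, -140.8000030517578]] [ 4.6  4.9  7.1 11.7 11. ] yaw -11.45830607156759 o [ 0.5941 -0.1307]
-48 gap -1.5 0.1
-40 gap -0.1 1.6
-32 gap -1.2 0.4
-24 gap -0.2 0.3
-16 gap -1.3 0.8
16 gap -0.6 1.0
24 gap -0.1 0.3
32 gap -1.3 1.3
strip front X [np.float64(-44.9), np.float64(-47.4), np.float64(-49.5)]
top spacer n 74 z [0.1146 0.1324 0.1359]
-0.014 66 [571.9 -53.1] [14.9 24. ] 89.7 deck xy mm -37.1 71.7
```

View pics/wrist3.png

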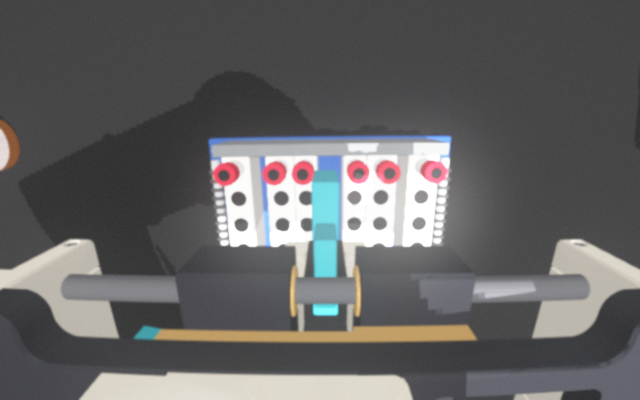

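Run:
```python
from meas import *
for n in ["wrist2","top0"]:
    s=dict(np.load(f"pics/{n}.npz")); o,yaw,ex,ey,X,Y=deck(s)
    for y0 in (-20,20,-40,40):
        x=X[(abs(Y-y0)<5)]; h,_=np.histogram(x,bins=np.arange(-80,64,4)); print(n,y0,"front",x[(x>-58)].min().round(1));
```

```text
caps [[650.4000244140625, 13.100000381469727], [645.9000244140625, -22.100000381469727], [643.0999755859375, -43.0], [638.0999755859375, -82.69999694824219], [635.0999755859375, -105.0], [630.7999877929688, -138.1999969482422]] [35.5 21.1 40.  22.5 33.5] yaw -7.378706518861414 o [ 0.6029 -0.0581]
wrist2 -20 front -47.0
wrist2 20 front -46.4
wrist2 -40 front -46.3
wrist2 40 front -46.9
caps [[652.0, 11.300000190734863], [647.0, -24.799999237060547], [644.0999755859375, -46.0], [639.0999755859375, -86.0], [636.4000244140625, -107.9000015258789], [631.7999877929688, -142.0]] [36.5 21.4 40.3 22.1 34.4] yaw -7.436650798182185 o [ 0.6041 -0.061 ]
top0 -20 front -47.0
top0 20 front -47.0
top0 -40 front -45.6
top0 40 front -47.1
```

Request:
send_rows:
  commands:
    - [1,[0.006,-0.019,0],[0,0,0]]
    - [1,[0,0,-0.03],[0,0,0]]
    - [1,[0,0,0],[0,0,0]]
    - [1,[0,0,0],[0,0,0]]

```text
clock: 5.25
tool_pos: [0.6056, -0.059, 0.1325]
orientation: [-179.6, 0.3, -98.0]
force: [0.0, -0.2, -1.3]
opening: 0.0121
```

```bash
python3 look.py 4 wrist scene
```

```text
[ 0.60559286 -0.05902274  0.13246839] [-179.62539347    0.28187871  -97.9608522 ] 0.012072746593589248 5.25 [ 0.02957525 -0.22897392 -1.34552603]
caps [[652.2000122070312, 11.899999618530273], [647.7999877929688, -23.399999618530273], [645.0999755859375, -44.099998474121094], [640.2000122070312, -83.30000305175781], [637.4000244140625, -105.30000305175781], [632.7999877929688, -138.39999389648438]] [35.5 20.9 39.5 22.2 33.4] yaw -7.3070878699724044 o [ 0.6049 -0.0589]
-32 gap -13.7 15.8
-24 gap -10.2 13.0
-16 gap -11.1 12.8
-8 gap -11.1 12.6
0 gap -11.1 12.4
8 gap -11.1 12.1
16 gap -11.1 11.9
24 gap -11.1 10.9
32 gap -11.1 10.7
strip front X [np.float64(-29.9), np.float64(-24.9), np.float64(-24.5), np.float64(-29.0)]
wrist spacer n 2840 z [0.1151 0.1289 0.1546]
-0.014 1429 [604.8 -58.8] [14.9 87.7] 82.1 deck xy mm -0.1 0.1
0.006 1215 [604.6 -58.3] [12.5 40.2] 82.6 deck xy mm -0.4 0.6
caps [[654.2999877929688, 11.899999618530273], [649.9000244140625, -24.100000381469727], [647.4000244140625, -45.0], [641.7000122070312, -85.0999984741211], [639.0, -108.19999694824219], [634.5999755859375, -141.0]] [36.3 21.1 40.5 23.3 33.1] yaw -7.383991605403722 o [ 0.6068 -0.0604]
8 gap -22.2 10.0
16 gap -24.0 10.1
24 gap -10.5 10.1
32 gap -11.3 10.2
strip front X [np.float64(-50.6), np.float64(-50.4), np.float64(1.1), np.float64(-51.0)]
scene spacer n 319 z [0.0975 0.1283 0.1569]
-0.014 121 [628.9 -63.3] [15.8 41.4] 82.9 deck xy mm 22.3 -0.1
0.006 91 [611.7 -57.1] [12.9 33.6] 62.4 deck xy mm 4.4 3.9
```

View pics/wrist4.png

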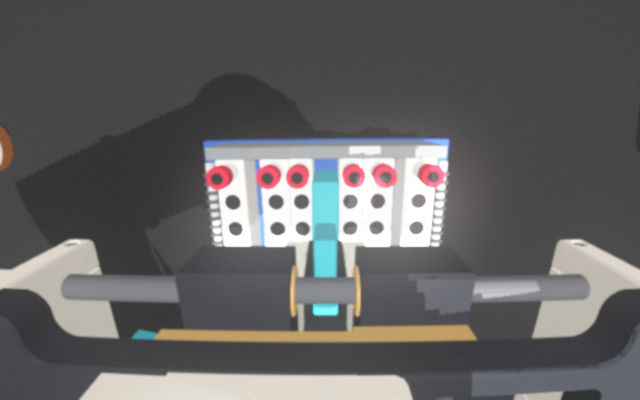

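The spacer is centred over the 22 mm gap, at deck (−0.1, +0.3) mm with yaw within 0.3°. I'll lower it in steps and check for drift.

Request:
send_rows:
  commands:
    - [1,[0,-0.001,-0.05],[0,0,0]]
    - [1,[0,0,-0.05],[0,0,0]]
    - [1,[0,0,0],[0,0,0]]
    - [1,[0,0,0],[0,0,0]]

```text
clock: 5.75
tool_pos: [0.6051, -0.0593, 0.1045]
orientation: [-179.7, 0.3, -98.0]
force: [0.4, 0.9, -1.1]
opening: 0.0122
```

```bash
python3 look.py 5 wrist
```

```text
[ 0.60506155 -0.05931058  0.10452797] [-179.6932039     0.27428501  -97.97933554] 0.012244096144931035 5.75 [ 0.36864916  0.94885697 -1.12595129]
caps [[652.2000122070312, 11.899999618530273], [647.9000244140625, -23.700000762939453], [645.0999755859375, -44.29999923706055], [640.2000122070312, -83.30000305175781], [637.5, -105.19999694824219], [632.7000122070312, -138.5]] [35.9 20.7 39.4 22.  33.7] yaw -7.319411126185478 o [ 0.6049 -0.059 ]
-16 gap -10.3 11.0
-8 gap -10.3 10.8
0 gap -11.0 10.6
8 gap -11.0 10.4
16 gap -11.0 10.9
24 gap -11.0 10.7
32 gap -11.0 10.5
strip front X [np.float64(-17.1), np.float64(-13.5), np.float64(-13.1), np.float64(-16.2)]
wrist spacer n 2928 z [0.0872 0.1009 0.1268]
-0.014 1485 [604.6 -59.1] [15.2 86.9] 82.4 deck xy mm -0.3 -0.1
0.006 1229 [604.3 -59.3] [13.3 40.3] 84.3 deck xy mm -0.6 -0.4
```

Still centred (−0.3, −0.1 mm). Inserting.

Request:
send_rows:
  commands:
    - [1,[0,0,-0.04],[0,0,0]]
    - [1,[0,0,-0.04],[0,0,0]]
    - [1,[0,0,-0.04],[0,0,0]]
    - [1,[0,0,0],[0,0,0]]

```text
clock: 6.2
tool_pos: [0.6049, -0.0593, 0.0719]
orientation: [-179.7, 0.3, -98.0]
force: [-0.8, 0.3, -1.8]
opening: 0.0119
```

Request:
send_rows:
  commands:
    - [1,[0,0,-0.03],[0,0,0]]
    - [1,[0,0,-0.02],[0,0,0]]
    - [1,[0,0,0],[0,0,0]]

```text
clock: 6.5
tool_pos: [0.6049, -0.0593, 0.058]
orientation: [-179.7, 0.3, -98.0]
force: [0.5, -0.1, -1.4]
opening: 0.0116
```

Request:
send_rows:
  commands:
    - [1,[0,0,-0.008],[0,0,0]]
    - [1,[0,0,0],[0,0,0]]

```text
clock: 6.7
tool_pos: [0.6057, -0.0594, 0.0569]
orientation: [-179.6, 0.3, -98.0]
force: [0.3, 0.2, -1.1]
opening: 0.0116
```

Request:
send_rows:
  commands:
    - [1,[0,0,-0.006],[0,0,0]]
    - [1,[0,0,0],[0,0,0]]

```text
clock: 6.9
tool_pos: [0.6064, -0.0593, 0.057]
orientation: [-179.5, 0.3, -97.9]
force: [0.2, 0.4, -1.8]
opening: 0.0115
```

Request:
send_rows:
  commands:
    - [1,[0,0,-0.012],[0,0,0]]
    - [1,[0,0,0],[0,0,0]]

```text
clock: 7.1
tool_pos: [0.6073, -0.0594, 0.0573]
orientation: [-179.4, 0.3, -97.8]
force: [0.2, 0.3, -2.1]
opening: 0.0119
```

```bash
python3 look.py 6 wrist scene; python3 -c "
import cv2
a=cv2.imread('pics/scene6.png')[150:290,230:400]; cv2.imwrite('pics/s6c.png',cv2.resize(a,None,fx=4,fy=4,interpolation=2))
a=cv2.imread('pics/wrist6.png')[130:330,180:470]; cv2.imwrite('pics/w6c.png',cv2.resize(a,None,fx=2.7,fy=2.7,interpolation=2))"
```

```text
[ 0.60730797 -0.05935727  0.05725158] [-179.37539935    0.26723706  -97.8456953 ] 0.01193727527170044 7.1 [ 0.16624295  0.339257   -2.0748046 ]
caps [[652.5999755859375, 11.300000190734863], [648.2000122070312, -24.0], [645.5999755859375, -44.5], [640.7000122070312, -83.30000305175781], [637.7999877929688, -104.9000015258789], [633.0999755859375, -138.10000610351562]] [35.6 20.7 39.1 21.8 33.5] yaw -7.412975447674562 o [ 0.6053 -0.059 ]
0 gap -23.0 23.5
8 gap -10.4 10.8
16 gap -10.4 10.6
24 gap -10.9 10.4
32 gap -10.8 10.7
strip front X [np.float64(5.7), np.float64(7.9), np.float64(7.2), np.float64(6.0)]
wrist spacer n 2785 z [0.0519 0.0551 0.0796]
-0.014 1491 [606.1 -58.7] [15.4 88.2] 81.6 deck xy mm 0.7 0.4
0.006 1261 [605.8 -59. ] [13.3 41.3] 82.9 deck xy mm 0.5 0.1
caps [[654.4000244140625, 11.899999618530273], [650.0, -24.100000381469727], [647.2999877929688, -44.79999923706055], [641.9000244140625, -85.30000305175781], [639.7999877929688, -107.0], [634.9000244140625, -140.6999969482422]] [36.3 20.8 40.9 21.8 34. ] yaw -7.236235425894779 o [ 0.607  -0.0602]
0 gap -23.7 12.9
8 gap -23.4 10.9
16 gap -24.2 10.9
24 gap -9.7 11.9
32 gap -11.6 10.9
strip front X [np.float64(-50.9), np.float64(-44.9), np.float64(-38.4), np.float64(-18.6)]
scene spacer n 138 z [0.0512 0.0657 0.0829]
-0.014 61 [635.8 -61.2] [16.8 25.7] 68.7 deck xy mm 28.7 2.7
0.006 72 [616.2 -60. ] [12.2 27. ] 71.0 deck xy mm 9.1 1.4
```

View pics/s6c.png

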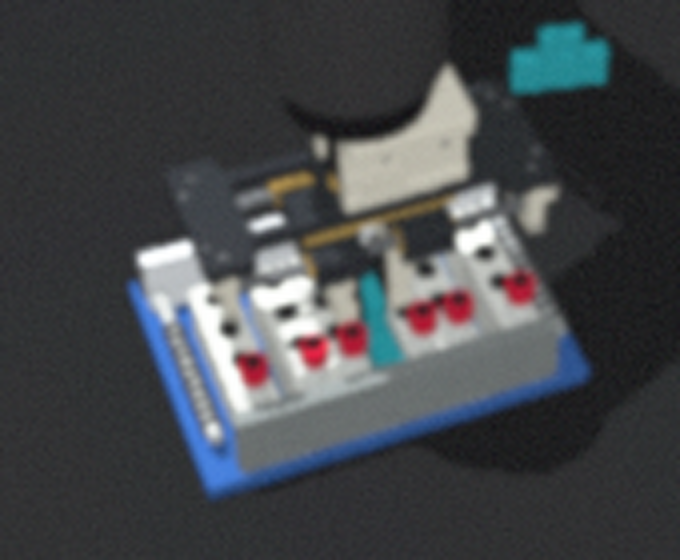

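View pics/w6c.png

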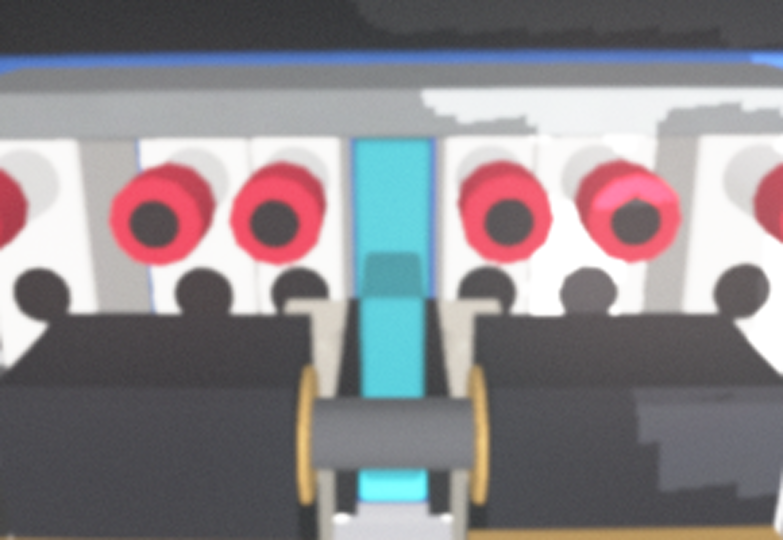

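The spacer is in the wide gap between its tubes, with its shoulder level with the strip tops (about 0.052–0.055 m). TCP z has stopped at 0.057, and the floor predicts 0.0566. Releasing.

Request:
send_rows:
  commands:
    - [0.75,[0,0,0],[0,0,0]]
    - [0.65,[0,0,0],[0,0,0]]
    - [0.6,[0,0,0],[0,0,0]]
    - [0.6,[0,0,0],[0,0,0]]

```text
clock: 7.6
tool_pos: [0.6075, -0.0594, 0.0559]
orientation: [-179.4, 0.3, -97.9]
force: [0.8, 0.4, 0.3]
opening: 0.0337
```

Request:
send_rows:
  commands:
    - [0.6,[0,0,0.05],[0,0,0]]
    - [0.6,[0,0,0.12],[0,0,0]]
    - [0.6,[0,0,0.16],[0,0,0]]
    - [0.6,[-0.1,0.013,0.04],[0,0,0]]
    - [0.8,[-0.16,0.02,0],[0,0,0]]
    - [1,[-0.16,0.02,0],[0,0,0]]
    - [1,[-0.16,0.02,0],[0,0,0]]
    - [1,[0,0,0],[0,0,0]]

```text
clock: 8.4
tool_pos: [0.4584, -0.0418, 0.1561]
orientation: [-179.3, 0.3, -97.9]
force: [1.4, 0.2, 0.6]
opening: 0.0089
```

```bash
python3 look.py 7 wrist top scene; python3 -c "
import cv2
a=cv2.imread('pics/top7.png')[150:240,290:400]; cv2.imwrite('pics/t7c.png',cv2.resize(a,None,fx=6,fy=6,interpolation=2))"
```

```text
[ 0.45838288 -0.04179749  0.15613923] [-179.26417445    0.27536415  -97.91596256] 0.00889786690887067 8.4 [1.42625816 0.17720041 0.56746983]
wrist deck fail OpenCV(4.12.0) /io/opencv/modules/calib3d/src/undistort.dispatch.cpp:347: error: (-215:Assertion failed) CV_IS_MAT(_src) && CV_IS_MAT(_dst) && (_src->rows == 1 || _src->cols == 1) && (_dst->rows == 1 || _dst->cols == 1) && _src->cols + _src->rows - 1 == _dst->rows + _dst->cols - 1 && (CV_MAT_TYPE(_src->type) == CV_32FC2 || CV_MAT_TYPE(_src->type) == CV_64FC2) && (CV_MAT_TYPE(_dst->type) == CV_32FC2 || CV_MAT_TYPE(_dst->type) == CV_64FC2) in function 'cvUndistortPointsInternal'

caps [[652.0999755859375, 11.300000190734863], [647.0999755859375, -25.100000381469727], [644.0, -46.0], [639.0999755859375, -86.0], [636.5999755859375, -107.9000015258789], [631.7999877929688, -141.89999389648438]] [36.8 21.1 40.3 22.  34.4] yaw -7.459796748789099 o [ 0.6041 -0.061 ]
-48 gap -13.0 11.0
-40 gap -12.1 11.3
-32 gap -11.7 12.3
-24 gap -12.7 11.0
-16 gap -11.8 11.7
-8 gap -11.4 12.7
0 gap -12.8 11.0
8 gap -11.8 12.0
16 gap -11.5 13.0
24 gap -12.5 11.0
32 gap -11.5 12.0
strip front X [np.float64(-46.9), np.float64(-45.0), np.float64(-46.8), np.float64(-45.8)]
top spacer n 0 z 
caps [[653.7000122070312, 12.600000381469727], [649.7999877929688, -23.899999618530273], [646.5999755859375, -44.900001525878906], [641.5, -85.0999984741211], [638.9000244140625, -108.0999984741211], [634.4000244140625, -141.10000610351562]] [36.7 21.3 40.5 23.1 33.3] yaw -7.200865275120111 o [ 0.6064 -0.0603]
-48 gap -10.6 13.0
-40 gap -10.5 16.2
-32 gap -10.4 15.1
-24 gap -11.3 16.2
-16 gap -11.3 17.3
-8 gap -11.2 15.2
0 gap -6.9 13.1
8 gap -23.3 11.0
16 gap -24.1 11.0
24 gap -10.6 11.0
32 gap -11.5 11.0
strip front X [np.float64(-50.3), np.float64(-50.2), np.float64(-50.3), np.float64(-50.4)]
scene spacer n 0 z
```

View pics/wrist7.png

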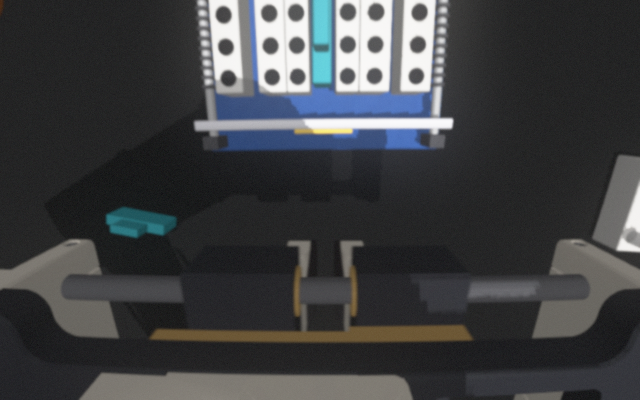

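View pics/t7c.png

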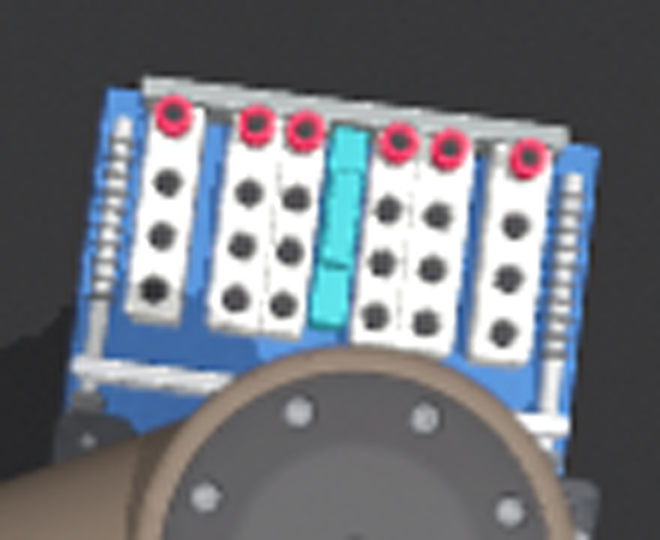

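The spacer sits in the middle gap, with its front end behind the strip fronts (wrist ~(321,82), strips end at row 93). I'll check its height and front end.

Run:
```python
from meas import *
o=np.array([.6045,-.0598]); yaw=np.radians(-7.4); ex=np.array([np.cos(yaw),np.sin(yaw)]); ey=np.array([-ex[1],ex[0]])
for n in ["wrist7","top7","scene7"]:
    s=dict(np.load(f"pics/{n}.npz")); p,_=cloud(s,turq(s["color"])); d=p[:,:2]-o; X,Y=d@ex*1000,d@ey*1000
    m=(abs(X)<60)&(abs(Y)<20); z=p[m,2]*1000; X=X[m];Y=Y[m]
    hi=z>66; lo=(z>44)&(z<60)
    print(n,len(z),"fin z",np.median(z[hi]).round(1) if hi.sum() else None,"shoulder z",np.median(z[lo]).round(1), "X",np.percentile(X[lo],[1,99]).round(1),"Y",np.percentile(Y[lo],[3,97]).round(1))
    h=cv2.cvtColor(s["color"],cv2.COLOR_BGR2HSV); p,_=cloud(s,(h[...,1]<45)&(h[...,2]>130)); d=p[:,:2]-o; X,Y=d@ex*1000,d@ey*1000
    m=(abs(Y)<90)&(X>-54)&(X<40)&(abs(p[:,2]-.052)<.008); print("  strips z",np.median(p[m,2]*1000).round(1),"front X",np.percentile(X[m],.5).round(1))
    p,_=cloud(s,cv2.inRange(h,(20,100,100),(35,255,255))>0); d=p[:,:2]-o
    if len(p):
        X,Y=d@ex*1000,d@ey*1000; m=(abs(Y)<40)&(abs(X+80)<30); print("  pad",m.sum(),np.median(X[m]),np.median(Y[m]),np.median(p[m,2]))
```

```text
wrist7 1711 fin z 77.9 shoulder z 51.9 X [-42.3  19. ] Y [-6.4  8.8]
  strips z 52.0 front X -49.1
  pad 175 -81.02118032274055 1.7840087857103117 0.052078135201817144
top7 217 fin z 78.0 shoulder z 52.5 X [-39.9  46.6] Y [-9.   6.4]
  strips z 52.2 front X -47.0Traceback (most recent call last):
  File "<stdin>", line 10, in <module>
  File "h.py", line 12, in cloud
    v,u=np.nonzero(mask&(s["z_map"]>0)); r=rays(s,np.c_[u,v]); return np.asarray(s["xyz"])+r*s["z_map"][v,u][:,None],np.c_[u,v]
                                           ~~~~^^^^^^^^^^^^^^
  File "h.py", line 7, in rays
    k,d=K(s); u=cv2.undistortPoints(np.asarray(px,float).reshape(-1,1,2),k,d).reshape(-1,2)
                ~~~~~~~~~~~~~~~~~~~^^^^^^^^^^^^^^^^^^^^^^^^^^^^^^^^^^^^^^^^^^
cv2.error: OpenCV(4.12.0) /io/opencv/modules/calib3d/src/undistort.dispatch.cpp:347: error: (-215:Assertion failed) CV_IS_MAT(_src) && CV_IS_MAT(_dst) && (_src->rows == 1 || _src->cols == 1) && (_dst->rows == 1 || _dst->cols == 1) && _src->cols + _src->rows - 1 == _dst->rows + _dst->cols - 1 && (CV_MAT_TYPE(_src->type) == CV_32FC2 || CV_MAT_TYPE(_src->type) == CV_64FC2) && (CV_MAT_TYPE(_dst->type) == CV_32FC2 || CV_MAT_TYPE(_dst->type) == CV_64FC2) in function 'cvUndistortPointsInternal'
```

The spacer is seated: fin top at 78.0 mm (expected 12+66), shoulder level with the strips at 52 mm, front end at −40 to −42 mm, which is behind the −48 mm strip front. Next I'll lower the closed fingers in front of the pad.

Request:
send_rows:
  commands:
    - [1,[0,0.004,-0.12],[0,0,0]]
    - [1,[0,0,-0.16],[0,0,0]]
    - [1,[0,0,-0.14],[0,0,0.0015]]
    - [1,[0,0,-0.08],[0,0,0]]
    - [1,[0,0,0],[0,0,0]]

```text
clock: 9.05
tool_pos: [0.4711, -0.0397, 0.0301]
orientation: [-178.7, 0.4, -97.3]
force: [-0.2, 0.0, -0.4]
opening: 0.0005
```

Request:
send_rows:
  commands:
    - [1,[0.06,-0.014,0],[0.0003,0.002,0]]
    - [1,[0.05,-0.007,0],[0.0003,0.002,0]]
    - [1,[0,0,0],[0,0,0]]

```text
clock: 9.35
tool_pos: [0.5021, -0.0453, 0.0313]
orientation: [179.8, 0.3, -97.3]
force: [0.1, 0.2, -0.7]
opening: 0.0003
```

Request:
send_rows:
  commands:
    - [1,[0.03,-0.004,0],[0,0,0]]
    - [1,[0.03,-0.004,0],[0,0,0]]
    - [1,[0,0,0],[0,0,0]]

```text
clock: 9.65
tool_pos: [0.517, -0.0474, 0.032]
orientation: [179.7, 0.3, -97.4]
force: [-3.3, 3.0, 0.5]
opening: 0.0002
```

Request:
send_rows:
  commands:
    - [1,[0.035,-0.0045,0],[0,0,0]]
    - [1,[0.035,-0.0045,0],[0,0,0]]
    - [1,[0,0,0],[0,0,0]]

```text
clock: 9.95
tool_pos: [0.5298, -0.0494, 0.0318]
orientation: [179.2, 0.3, -97.5]
force: [-6.8, 3.7, 4.6]
opening: 0.0002
```

Request:
send_rows:
  commands:
    - [1,[0.035,-0.006,0],[0,0,0]]
    - [1,[0.035,-0.006,0],[0,0,0]]

```text
clock: 10.15
tool_pos: [0.5328, -0.0519, 0.0301]
orientation: [177.9, 0.1, -97.7]
force: [-35.6, 19.5, 25.4]
opening: 0.0002
```

Force jumped, so the plate is probably at its stop. I'll ease off and look.

Request:
send_rows:
  commands:
    - [1,[0,0,0],[0,0,0]]
    - [1,[0,0,0],[0,0,0]]

```text
clock: 10.35
tool_pos: [0.5269, -0.0515, 0.0298]
orientation: [177.3, 0.1, -97.7]
force: [-5.4, 3.8, 3.4]
opening: 0.0006
```

```bash
cat > pl.py <<'E'
import sys
from h import *
from plant import snapshot,sensors
n=sys.argv[1]; st=sensors.get_obs(); print(st["tool_pos"],st["orientation"],st["force"],st["moment"],st["clock"])
o=np.array([.6045,-.0598]); yaw=np.radians(-7.4); ex=np.array([np.cos(yaw),np.sin(yaw)]); ey=np.array([-ex[1],ex[0]])
print("tcp deck",((st["tool_pos"][:2]-o)@ex*1000).round(1),((st["tool_pos"][:2]-o)@ey*1000).round(1))
for cam in ["wrist","top","scene"]:
    s=snapshot(cam); cv2.imwrite(f"pics/{cam}{n}.png",s["color"]); np.savez(f"pics/{cam}{n}.npz",**s)
    h=cv2.cvtColor(s["color"],cv2.COLOR_BGR2HSV); p,_=cloud(s,np.ones(h.shape[:2],bool)); d=p[:,:2]-o; X,Y=d@ex*1000,d@ey*1000
    for a,b in [(60,90),(-90,-60)]:
        m=(Y>a)&(Y<b)&(abs(p[:,2]-.058)<.0025)&(X>-90)&(X<-35); 
        q=(Y>a)&(Y<b)&(abs(p[:,2]-.052)<.0025)&(X>-55)&(X<40)
        print(cam,(a,b),m.sum(),"plate top X",np.percentile(X[m],[5,50,95]).round(1) if m.sum() else None,"strip front",np.percentile(X[q],1).round(1) if q.sum() else None)
E
python3 pl.py 8; python3 -c "
import cv2
a=cv2.imread('pics/scene8.png')[150:290,230:400]; cv2.imwrite('pics/s8c.png',cv2.resize(a,None,fx=4,fy=4,interpolation=2))
a=cv2.imread('pics/top8.png')[150:240,290:400]; cv2.imwrite('pics/t8c.png',cv2.resize(a,None,fx=6,fy=6,interpolation=2))"
```

```text
[ 0.52687074 -0.05147072  0.02983712] [ 1.77347984e+02  8.39092298e-02 -9.77012809e+01] [-5.44527727  3.791822    3.39702405] [ 1.36938784e+00  1.92537504e+00 -1.07202390e-03] 10.35
tcp deck -78.1 -1.7
wrist (60, 90) 970 plate top X [-61.7 -57.5 -54.2] strip front -54.4
wrist (-90, -60) 981 plate top X [-61.5 -57.5 -54.4] strip front -54.5
top (60, 90) 0 plate top X None strip front 25.3
top (-90, -60) 2 plate top X [-60.1 -58.8 -57.5] strip front None
scene (60, 90) 38 plate top X [-62.4 -56.1 -51.7] strip front -53.8
scene (-90, -60) 44 plate top X [-60.8 -56.  -50.2] strip front -54.3
```

View pics/wrist8.png

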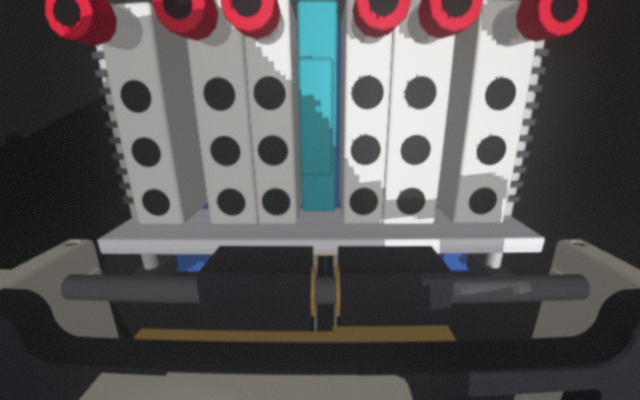

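View pics/s8c.png

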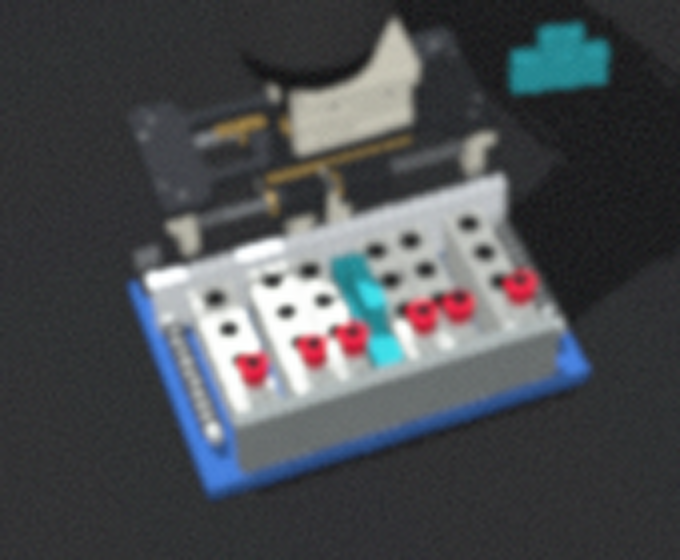

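View pics/t8c.png

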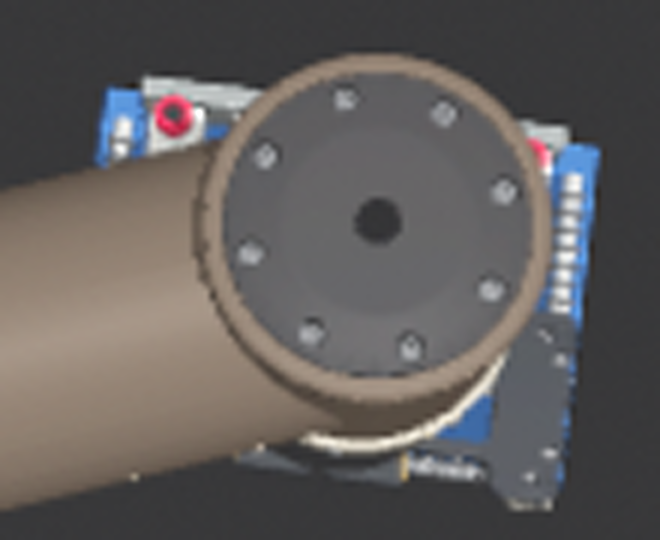

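The plate opened about 6 mm as I eased off: TCP is at deck −78, and the stop was at −72. The spacer is still well placed. I'll press again with smaller steps, correct the small tilt, and watch the force.

Request:
send_rows:
  commands:
    - [1,[0.024,-0.001,0],[-0.0004,-0.003,0]]
    - [1,[0.022,-0.002,0],[-0.0004,-0.003,0]]

```text
clock: 10.7
tool_pos: [0.5328, -0.0524, 0.0294]
orientation: [179.1, -0.0, -97.8]
force: [-17.8, 10.2, 12.6]
opening: 0.0004
```

Request:
send_rows:
  commands:
    - [1,[0.017,-0.001,0],[0,0,0]]
    - [1,[0.017,-0.001,0],[0,0,0]]

```text
clock: 10.9
tool_pos: [0.5324, -0.0528, 0.029]
orientation: [178.4, -0.1, -97.8]
force: [-13.8, 7.9, 12.0]
opening: 0.0007
```

```bash
python3 pl.py 9; python3 -c "
import cv2
a=cv2.imread('pics/scene9.png')[150:290,230:400]; cv2.imwrite('pics/s9c.png',cv2.resize(a,None,fx=4,fy=4,interpolation=2))"; python3 -c "
from plant import sensors
s=sensors.get_obs(); print(s['clock'],s['tool_pos'],s['force'],s['qvel'].round(2))"
```

```text
[ 0.53237937 -0.05278846  0.02895416] [ 1.78358055e+02 -1.19265005e-01 -9.78267941e+01] [-13.76434811   7.86495702  12.02251674] [2.70196724 5.10464156 0.10935032] 10.9
tcp deck -72.4 -2.3
wrist (60, 90) 985 plate top X [-56.2 -52.2 -48.9] strip front -49.2
wrist (-90, -60) 988 plate top X [-56.2 -52.3 -49.2] strip front -49.3
top (60, 90) 0 plate top X None strip front 25.1
top (-90, -60) 1 plate top X [-54.5 -54.5 -54.5] strip front 36.8
scene (60, 90) 42 plate top X [-57.2 -51.5 -45.7] strip front -49.9
scene (-90, -60) 45 plate top X [-56.1 -50.8 -41. ] strip front -50.3
11.05 [ 0.53238665 -0.05282527  0.02892355] [-13.90279193   6.44548901  10.89905059] [-0.05 -0.13 -0.18  0.07  0.22 -0.06]
```

View pics/wrist9.png

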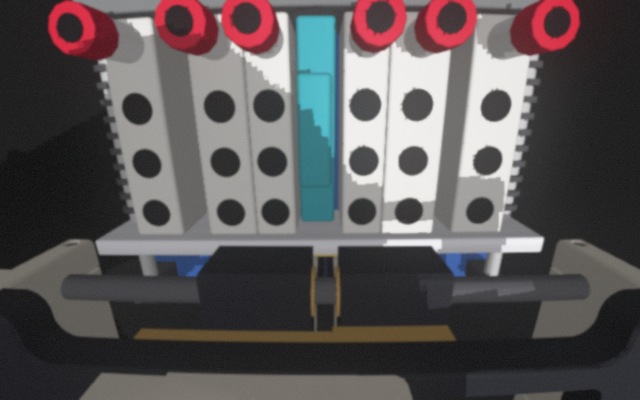

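View pics/s9c.png

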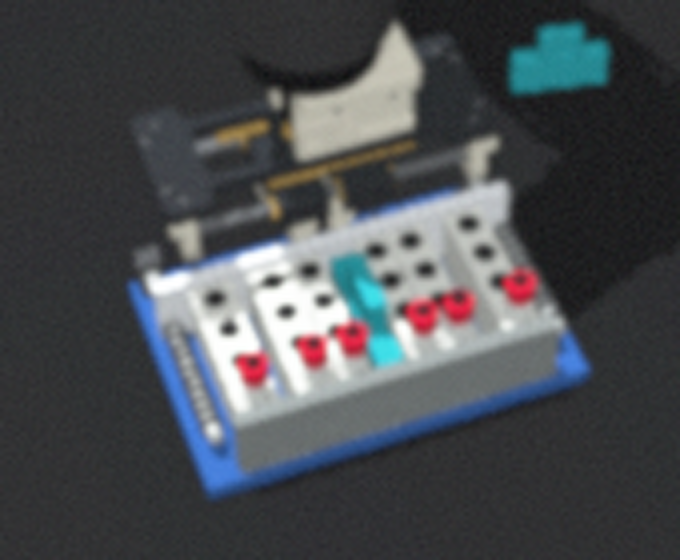

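The plate's back edge is at about −49, level with the strip front, and the force of ~14 N is above the 8 N spring. I'll press once more, slightly firmer, for margin and check it holds.

Request:
send_rows:
  commands:
    - [1,[0.02,0.001,0.002],[-0.0002,-0.0015,0]]

```text
clock: 11.15
tool_pos: [0.5324, -0.0528, 0.029]
orientation: [178.5, -0.2, -97.9]
force: [-15.1, 4.5, 7.1]
opening: 0.0001
```

```bash
python3 pl.py 10; for i in 1 2; do python3 -c "
from plant import sensors,snapshot
for i in range(4): snapshot('top')
s=sensors.get_obs(); print(s['clock'],s['tool_pos'],s['orientation'],s['force'])"; done
```

```text
[ 0.53242268 -0.05278188  0.02895819] [178.46612106  -0.20543394 -97.88095741] [-15.07856377   4.45975649   7.13753248] [1.52214737 5.14391269 0.08153121] 11.15
tcp deck -72.4 -2.3
wrist (60, 90) 980 plate top X [-56.1 -52.1 -49. ] strip front -49.2
wrist (-90, -60) 990 plate top X [-56.3 -52.3 -49.2] strip front -49.3
top (60, 90) 0 plate top X None strip front 23.4
top (-90, -60) 1 plate top X [-54.5 -54.5 -54.5] strip front 33.4
scene (60, 90) 38 plate top X [-56.7 -51.1 -47.7] strip front -49.9
scene (-90, -60) 43 plate top X [-56.3 -50.5 -40.5] strip front -49.7
11.5 [ 0.53243799 -0.05279083  0.02893935] [178.47062283  -0.20417564 -97.87903176] [-14.60952039   4.68213762   9.43792713]
11.7 [ 0.53241412 -0.05280307  0.02893373] [178.47050077  -0.20553294 -97.87728285] [-15.34267042   5.56294079   8.9459989 ]
```

The pose didn't move under the extra push, and it held at ~15 N for 0.5 s, so the plate is on its stop. I'll check the bystanders quickly, then hand in.

Run:
```python
import cv2,numpy as np
a=cv2.imread("pics/scene0.png").astype(int);b=cv2.imread("pics/scene10.png").astype(int)
for n,(x0,y0,x1,y1) in dict(bottle=(445,180,495,230),stand=(135,195,185,255),tip=(135,280,210,365),small=(350,150,390,180),big=(440,130,490,185)).items():
    f=lambda i: (lambda h:h[...,1]>90)(cv2.cvtColor(i[y0:y1,x0:x1].astype(np.uint8),cv2.COLOR_BGR2HSV))
    m,k=f(a),f(b); print(n,np.argwhere(m).mean(0).round(1),np.argwhere(k).mean(0).round(1))
from plant import order,sensors
print(order.close_job()); s=sensors.get_obs(); print(s['clock'],s['tool_pos'],s['force'])
```

```text
bottle [23.  24.5] [23.2 24.5]
stand [20.7 18.6] [20.6 18.6]
tip [68.8 47.2] [68.8 47.3]
small [14.5 19.4] [14.7 19.3]
big [25.8 24.3] [25.9 24.3]
the job is handed in; nothing more can be done
None
the job is handed in; nothing more can be done
```

The spacer is standing in the 22 mm gap and the front plate is held pressed at its stop. I handed the job in at about 11.7 s.

- **Spacer:** I gripped the middle-sized turquoise spacer by its fin, slid it into the middle gap (lane_a) and let go. After release its fin top was at 78 mm and its shoulder was level with the rack tops at 52 mm, both as expected on the gap floor. Its front end is behind the rack fronts.
- **Plate:** I pushed the yellow pad with closed fingers. At the end the plate's back edge lined up with the rack fronts to about 0.2 mm in the wrist view. The pose stayed still for 0.5 s at about 15 N, against a spring of up to 8 N, and a slightly firmer push did not move it.
- **Other things:** The bottle, stand, tip box and the other two spacers shifted by no more than 0.2 px between the first and last scene pictures.

**What disagreed or went off plan:**
- **Camera spread:** The three cameras placed the deck 2–4 mm apart, so I lined up the insertion from one wrist view.
- **Drift in the gap:** During the last lowering, the arm crept about 2.4 mm toward the back wall.
- **Force spike:** At first contact with the stop the wrist force spiked to about 48 N, under the 120 N wrist limit. The pictures show only the fingers touching. I eased off, the plate sprang back about 6 mm, and I pressed again more gently.

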